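Let the air out of a sanding drum and take its sleeve off

TASK

The brown diamond sleeve on the air-filled sanding drum is due for a change. Unscrew the small knurled brass lock nut on the drum's air valve all the way to its stop and let go of it, then press the freed valve tip fully down to let the air out, until the black rubber pads that bulge out in front of the sleeve have sunk into the drum. Then slide the sleeve off the free end of the drum and set it down on the bench top without dropping it, leaving the blue spare sleeve and the needle file where they are.

Things in the scene. Friction and masses are not known exactly. Their poses are not given: they have to be found in the camera images.
- spindle: Grey-green bench spindle motor, bolted down. Origin: on the bench below the air valve; z up; own -y runs along the level spindle to the drum's free end, +y to the motor. Spindle axis 105 mm above the bench. Along y: base plate (116 mm wide, 16 mm high) and motor (top 145 mm high) -7 to +143 mm; neck, 32 mm thick, +14 to -20 mm; shoulder, 62 mm diameter, behind the sleeve, -20 to -27 mm.
- drum_end (a point): Centre of the free end face of the aluminium drum hub (55.6 mm diameter, 60 mm long, along the spindle), on the spindle axis, 105 mm above the bench and 87 mm from the valve axis; axes as spindle, the sleeve comes off towards -y. A nut and stud stand 14 mm out of the face. The drum does not turn.
- valve_nut (a joint): Turn of the brass lock nut about its upright axis, rad: 0 = tight, grows anticlockwise from above (unscrewing), 4.2 = at its stop (two thirds of a turn). Its coarse thread lifts it 1 mm per rad. It stays where left; 0.03 N m turns it. If it is held at one height while it turns, it pushes the valve pin down instead of climbing; the pin springs back when the nut is let go.
- nut_mid (a point): Centre of the knurled brass lock nut (14 mm diameter, 9 mm high) above the upright 9 mm brass valve stem; 157 mm above the bench when tight, 162 mm when fully up. It sits on a loose steel washer (12 mm across, 2 mm thick) that stays on the stem. Nothing else within 40 mm beside it is higher than 145 mm. Its frame turns with the nut.
- valve_pin (a joint): How far the steel valve pin is pressed down, m: 0 = up, at most 0.0045. With the nut tight it hardly moves; unscrewed, it goes down as far as the nut has climbed. It springs back when let go. The first millimetre is free (1 to 2 N); from there on 5 to 6 N pushes it fully down and lets the air out: the drum's pads sink the further it is pushed.
- valve_tip (a point): Top of the valve pin's round head (7 mm diameter), on the valve axis, 172 mm above the bench when up: 10 mm above the top of the tight nut, 5 mm above the top of the nut when it is fully up.
- drum_pad_0 (a joint): How far the drum's six black rubber pads have sunk, m (they move together): 0 = full of air, the pads' ends stand 3 mm proud of the hub in front of the sleeve and lock it on; 0.004 = air out, pads sunk, sleeve free (from 0.003 on). They stay sunk when the valve pin springs back.
- sleeve_mid (a point): Centre of the brown sleeve on the drum: rigid steel tube, 64 mm outer diameter, 58 mm bore, 50 mm long, 160 g (give or take a third); own y is the tube's axis, along the spindle's y at the start. 104 mm above the bench on the drum (it hangs 1 mm low on the hub); 32 mm when it lies on its side on the bench, which it does without rolling.
- spare_mid (a point): Centre of the blue spare sleeve of the same size, standing on end on the bench, 50 mm high; leave it.
- file_mid (a point): Centre of a needle file with an orange handle lying on the bench, 145 mm long (its own y), 8 mm high; leave it.
Not all that is in view belongs to the job. What is shaped like the part that bears sleeve_mid but green or purple is not meant.

How it is judged (in metres and radians):
On the way, in this order (a step that is already met when the one before it is completed fails the run):
1. the lock nut is unscrewed to its stop (beyond 3.7 rad) and let go, the valve pin up again (less than 1 mm down) (value of joint valve_nut above 3.7 rad and value of joint valve_pin below 0.001 m and contact force between the fingers and valve_nut below 0.1 N), for 0.2 s.
2. the valve tip is pressed down (more than 2 mm) and the pads have sunk (more than 3 mm) (value of joint valve_pin above 0.002 m and value of joint drum_pad_0 above 0.003 m), for 0.1 s.
3. the sleeve is off the drum (its centre more than 30 mm beyond the drum's end, along the spindle) (y of sleeve_mid in the frame of drum_end below -0.03 m), for 0.1 s.
At the end, for the whole second after the job is handed in: The brown sleeve lies or stands at rest on the bench top (centre 20 to 40 mm above it), the drum's pads are sunk by more than 3 mm, the lock nut is still unscrewed (beyond 3.2 rad) and the valve pin is up again (less than 1 mm down) (height (world z) of sleeve_mid between 0.02 and 0.04 m and linear speed of sleeve below 0.05 m/s and angular speed of sleeve below 1.5 rad/s and value of joint drum_pad_0 above 0.003 m and value of joint valve_nut above 3.2 rad and value of joint valve_pin below 0.001 m); the robot touches nothing.
It fails at once if the sleeve is dropped or flung (faster than 0.8 m/s) (linear speed of sleeve above 0.8 m/s).
It fails at once if the spare sleeve is shifted by more than 25 mm (distance of spare_mid from where it was at the start of the episode above 0.025 m).
It fails at once if the needle file is shifted by more than 25 mm (distance of file_mid from where it was at the start of the episode above 0.025 m).
It also fails if it takes over 70 s, if anything falls off the work surface, if the arm or the gripper's body presses on something with over 40 N, if the wrist force passes 120 N, or if a joint passes its speed limit or range.

ROBOT

A 6-joint arm with a two-finger parallel gripper is mounted at the origin on a cart in front of the work surface, level with it; the furniture and walls round the work are solid. World frame = base frame: x ahead of the robot, y to its left, z up, the work surface at z = 0. Lengths are in m, angles in degrees, forces in N, time in s.
With the tool pointing down it reaches from about 0.4 to 0.825 m from the base axis. Payload 7 kg.
Tool frame: the origin (TCP) lies midway between the tips of the shut fingers; the grasp point (between the pads) lies 19 mm behind it (grip_depth is the distance from the TCP to the grasp point, in m); z points along the fingers, y is the direction in which the jaws open and shut (so a half turn about z gives the same grasp; the last joint's range is limited). The gripper opens to 88 mm and grips with 3 to 60 N. Pads are 19 mm wide; open, the fingers measure 130 mm over their backs; the gripper's body (78 mm by 193 mm) begins 47 mm behind the grasp point.
Start: joints at [88.814, 20.546, 0.682, 0, -70.136, -16.507], TCP at [0.205, 0.643, 0.227] pointing down, gripper open.
Joint ranges: [-176.03, 176.03], [-82.01, 121.73], [-58.28, 71.71], [-173.87, 95.51], [-174.79, -0.11], [-173.66, 173.66]. Speed limits (degrees/s): [136.94, 136.94, 172.46, 180, 180, 180].

INTERFACE

Orientations are given as [roll, pitch, yaw] about the fixed x, y, z axes, in that order (R = Rz(yaw) Ry(pitch) Rx(roll)).
In Python, from plant import * gives the robot as it stands.
- The arm moves only by the shell command python3 -m inch 'ROWS'. ROWS is JSON, a list of rows, each an object of numbers: "ax", "ay", "az": the turn, a rotation vector about the tool's x, y, z in degrees; "dx", "dy", "dz": the shift along the tool's x, y, z in mm; "fingers": the finger opening in mm, from 0 to 87.6. In form: [{"ax": .., "ay": .., "az": .., "dx": .., "dy": .., "dz": .., "fingers": ..}, ...]. A call has 1 to 8 rows; each row is the pose to reach, as a shift and turn from the pose commanded when the call began, along the tool's axes at that moment; what a row does not reach only later rows make up. A row lasts 1/8 s, in which the tool goes at most 62.5 mm and 10.7 degrees, less where a joint would pass 70% of its speed; a pose out of reach is approached as far as the arm can. A call with a gripper value outside its range is refused whole. The fingers move at their own pace and stop on an object; the grip force is fixed at half the most. Time passes only in rows, so rows that repeat a pose let the fingers close. It gives the time, the measured TCP pose, the force and the opening at its end, in the units of the state.
- get_obs(): the state, without advancing time (a new reading comes with each control period).
- snapshot(name): name is "side" or "top"; returns a dict with "image" (400x640x3 uint8, red, green, blue), "fx", "fy", "cx", "cy" (pixels), "k1" (the pictures are not rectified: a ray, as slopes to the right and down, at radius r is drawn at 1 + k1 r^2 times it, then the intrinsics apply), "rvec" (rotation vector, rad) and "tvec" (3), from world to camera coordinates, as OpenCV has them. Camera axes: x right, y down, z forward; pixel columns grow to the right and rows downward; lengths in m; the calibration is good to about 2 mm. A picture is of the moment at which its call begins. There is no depth.
- close_job(): hands the job in, once; it reports no verdict.
Trained networks look in the newest picture that a camera, given by its name, has taken for a name from the list of things; names that differ only in an ending like _2 or _b are one class to them, and where a whole thing is asked for, a point or a joint stands for the part that bears it (a point fixed in the world has none). Each returns a list of dicts, best first, with "score" (0 to 1); they miss things now and then, are a little off and sometimes report something else, mostly with a low value. They report only what shows in the picture. A call takes as long as a camera call. They do not tell look-alikes from the thing itself.
- search_frame(target, camera): "bbox" ([centre column, centre row, width, height] in pixels, round what is visible of it).
- trace(target, camera): "mask" (400x640 bool, what is visible of it) and "bbox" ([centre column, centre row, width, height] in pixels, round what is visible of it).
- landmark_of(target, camera): "position" ([column, row] in pixels: a listed point, or the origin of a listed thing).
The state is a dict: "clock": time; "joint_pos": joint angles; "qvel": joint speeds; "tau": joint torques, N m; "tool_pos": TCP position; "orientation": TCP orientation; "force": force on the tool from outside, world axes, zero at the start; "moment": the same for the moment, N m; "opening": finger opening in m.
Only numpy, scipy, OpenCV 4.12 (cv2) and the standard library are available. Lean on these libraries where they do the work, as an engineer would, in place of code of your own. Each camera call takes 0.05 s, during which the arm holds its last target.

## Working session

There is one attempt and no reset: what is moved stays moved. The work goes in short steps, Python scripts to look and compute and a shell command to move; the robot and the scene stay as the last step left them, time stands still between calls to the robot, and variables do not carry over. Pictures are saved under pics/ and viewed, and the job is handed in when it is done.

```bash
ls; mkdir -p pics; python3 - <<'E'
from plant import *
import cv2
print(get_obs())
for c in ("side","top"):
    s=snapshot(c); cv2.imwrite(f"pics/{c}0.png",s["image"][:,:,::-1]); print({k:v for k,v in s.items() if k!="image"})
    for t in ("spindle","drum_end","nut_mid","valve_tip","sleeve_mid","spare_mid","file_mid"):
        print(c,t,[( [round(float(x),1) for x in r["position"]],round(r["score"],2)) for r in landmark_of(t,c)][:4])
E
```

```text
pics
{'clock': 0.0, 'joint_pos': array([ 8.88134781e+01,  2.05922737e+01,  6.32887153e-01, -2.06315749e-02,
       -7.01356238e+01, -1.65048515e+01]), 'qvel': array([ 0.0646536 ,  0.02664506, -0.04735932,  0.02367316,  0.05079508,
        0.05847998]), 'tau': array([ 9.08765778e-04, -5.82712841e+01,  2.93042529e+01,  6.99683368e+00,
        6.95352210e-03, -1.65289262e-04]), 'tool_pos': array([0.20502213, 0.64258767, 0.22560488]), 'orientation': array([ 1.79903394e+02, -8.39914926e-03, -1.76983929e+01]), 'force': array([ 0.35577953, -0.1889728 ,  0.4547976 ]), 'moment': array([0.07202277, 0.01656088, 0.0059015 ]), 'opening': 0.0877166088342419}
{'fx': 430.0893459772302, 'fy': 430.0893459772302, 'cx': 314.75945009186984, 'cy': 201.58255410463136, 'k1': -0.0567138355180234, 'rvec': array([ 2.14831278, -0.66478288,  0.34683866]), 'tvec': array([-0.45804766,  0.31787379,  0.74995413])}
side spindle [([277.6, 254.8], 0.61)]
side drum_end []
side nut_mid [([271.8, 203.4], 0.49)]
side valve_tip [([270.5, 193.5], 0.5)]
side sleeve_mid [([347.4, 329.8], 0.95), ([292.2, 230.4], 0.74), ([222.9, 194.7], 0.62), ([370.0, 252.6], 0.3)]
side spare_mid [([372.9, 252.6], 0.95)]
side file_mid [([374.0, 251.4], 0.56), ([341.3, 230.1], 0.41)]
{'fx': 414.87093361945847, 'fy': 414.87093361945847, 'cx': 319.21720914260845, 'cy': 205.66500064754587, 'k1': 0.008289189099970107, 'rvec': array([ 2.14612777, -2.17358346,  0.11101678]), 'tvec': array([0.05802716, 0.5821596 , 1.04211331])}
top spindle [([335.0, 231.2], 0.67)]
top drum_end [([352.2, 231.2], 0.59)]
top nut_mid [([313.8, 241.3], 0.48)]
top valve_tip [([316.0, 242.7], 0.58)]
top sleeve_mid [([335.7, 232.0], 0.84), ([427.7, 242.2], 0.67), ([350.9, 229.7], 0.58)]
top spare_mid [([370.8, 174.9], 0.63)]
top file_mid [([326.2, 176.0], 0.43)]
```

View pics/side0.png

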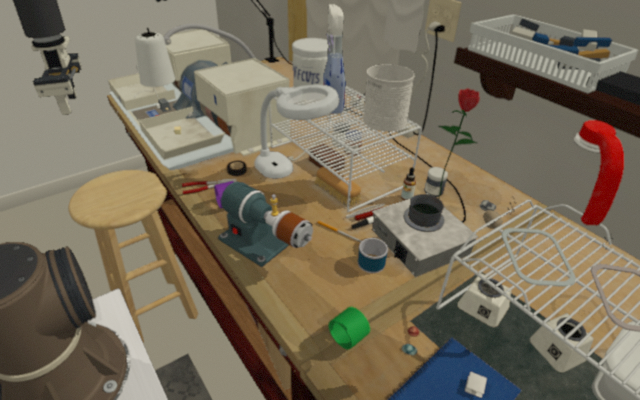

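View pics/top0.png

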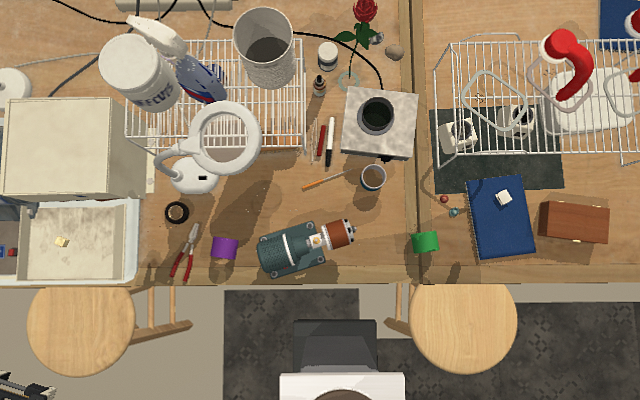

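```bash
cat > h.py <<'E'
import numpy as np, cv2, os, pickle
from scipy.spatial.transform import Rotation as Rn
def cam(s): 
    K=np.array([[s['fx'],0,s['cx']],[0,s['fy'],s['cy']],[0,0,1]]); return K,np.array([s['k1'],0,0,0,0.]),np.array(s['rvec']),np.array(s['tvec'])
def proj(s,P):
    K,d,r,t=cam(s); return cv2.projectPoints(np.array(P,float).reshape(-1,3),r,t,K,d)[0].reshape(-1,2)
def ray(s,p):
    K,d,r,t=cam(s); u=cv2.undistortPoints(np.array([[p]],float),K,d)[0,0]; R=cv2.Rodrigues(r)[0]
    v=R.T@np.array([u[0],u[1],1]); return -R.T@t, v/np.linalg.norm(v)
def onz(s,p,z):
    o,v=ray(s,p); return o+v*(z-o[2])/v[2]
def tri(s1,p1,s2,p2):
    o1,v1=ray(s1,p1);o2,v2=ray(s2,p2); A=np.stack([v1,-v2],1); k=np.linalg.lstsq(A,o2-o1,rcond=None)[0]
    a=o1+k[0]*v1;b=o2+k[1]*v2; return (a+b)/2,np.linalg.norm(a-b)
def crop(im,c,w,h,f,name):
    x0=int(max(0,min(640-w,c[0]-w/2)));y0=int(max(0,min(400-h,c[1]-h/2)))
    q=cv2.resize(im[y0:y0+h,x0:x0+w],None,fx=f,fy=f,interpolation=cv2.INTER_CUBIC)
    cv2.imwrite(name,q[:,:,::-1]); print(name,'origin',x0,y0,'scale',f)
E
python3 - <<'E'
from plant import *
from h import *
np.set_printoptions(precision=4,suppress=True)
s=snapshot("side");t=snapshot("top")
crop(s['image'],(275,220),160,120,5,'pics/s1.png');crop(t['image'],(315,240),160,120,5,'pics/t1.png')
print('tip',onz(s,(270.5,193.5),.172),onz(t,(316,242.7),.172),tri(s,(270.5,193.5),t,(316,242.7)))
print('nut',onz(s,(271.8,203.4),.157),onz(t,(313.8,241.3),.157))
print('sp',onz(s,(277.6,254.8),0),onz(t,(335,231.2),0))
print('end',onz(t,(352.2,231.2),.105))
print('slv',onz(s,(292.2,230.4),.104),onz(t,(335.7,232),.104))
print('spare',onz(s,(372.9,252.6),.025),onz(t,(370.8,174.9),.025))
print('file',onz(s,(341.3,230.1),.004),onz(t,(326.2,176),.004))
E
```

```text
pics/s1.png origin 195 160 scale 5
pics/t1.png origin 235 180 scale 5
tip [0.4869 0.0669 0.172 ] [0.4842 0.0577 0.172 ] (array([0.4832, 0.058 , 0.1791]), np.float64(0.0018826262931039253))
nut [0.4811 0.0528 0.157 ] [0.4878 0.0629 0.157 ]
sp [ 0.489   0.0539 -0.    ] [0.5179 0.0099 0.    ]
end [ 0.5121 -0.0283  0.105 ]
slv [0.5022 0.0073 0.104 ] [0.5108 0.0113 0.104 ]
spare [ 0.6613 -0.0842  0.025 ] [ 0.6633 -0.0859  0.025 ]
file [0.6642 0.0366 0.004 ] [0.6659 0.0312 0.004 ]
```

View pics/s1.png

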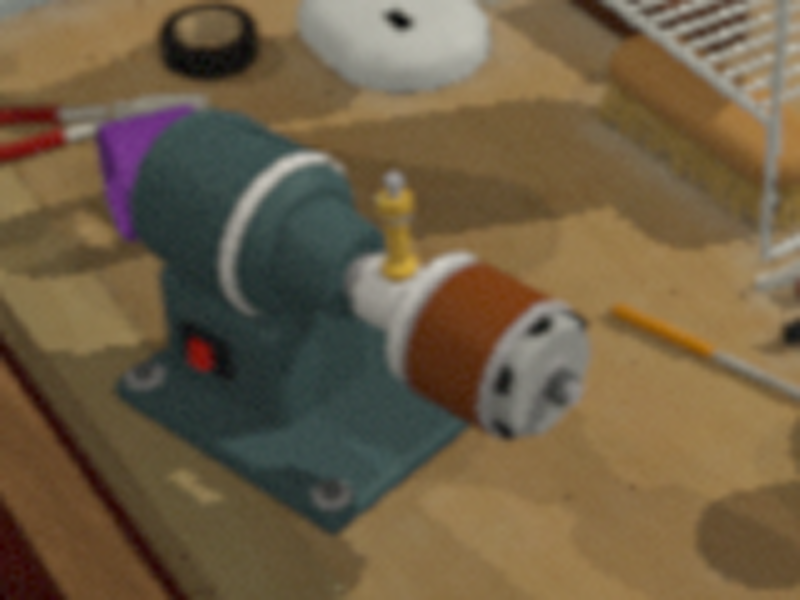

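View pics/t1.png

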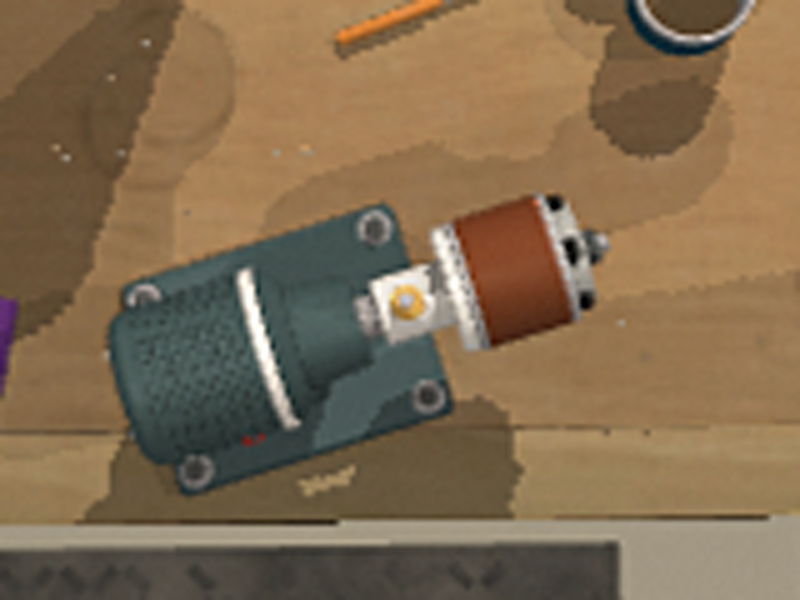

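```bash
python3 - <<'E'
from plant import *
from h import *
from scipy.optimize import least_squares
np.set_printoptions(precision=4,suppress=True)
s=snapshot("side");t=snapshot("top")
print('tip',onz(s,(273.8,195),.172),onz(t,(316,240.2),.172))
P=[(t,(0,0,.172),(316,240.2)),(t,(0,-.101,.105),(356,228.8)),(t,(.058,-.007,.016),(312.6,221)),(t,(-.058,-.007,.016),(325.6,261.6)),(t,(-.058,.143,.016),(271,278.6)),
(s,(0,0,.172),(273.8,195)),(s,(0,-.101,.105),(309.4,237.6)),(s,(-.058,-.007,.016),(262,266)),(s,(-.058,.143,.016),(219,237.6)),(s,(.058,-.007,.016),(289,245))]
def w(p,q): c,n=np.cos(p[2]),np.sin(p[2]); return (p[0]+c*q[0]-n*q[1],p[1]+n*q[0]+c*q[1],q[2])
f=lambda p:np.concatenate([proj(c,w(p,q))[0]-np.array(u) for c,q,u in P])
r=least_squares(f,[.487,.06,.3],loss='soft_l1');print(r.x,np.degrees(r.x[2]));print(f(r.x).reshape(-1,2))
print('end',w(r.x,(0,-.087,.105)),'slv',w(r.x,(0,-.055,.104)))
o=get_obs();print(o['tool_pos'],o['orientation'])
E
```

```text
tip [0.49   0.0584 0.172 ] [0.4898 0.0576 0.172 ]
[0.4894 0.058  0.2921] 16.736771779709123
[[-0.1707  0.1638]
 [ 0.5019 -0.3175]
 [ 0.215  -0.9416]
 [ 0.5536  1.068 ]
 [-0.2572  1.6357]
 [-0.1497  0.1911]
 [ 1.2024  1.6606]
 [-0.5741 -1.9523]
 [-2.3549 -2.1169]
 [ 6.0372 -7.8778]]
end (np.float64(0.5144758953885624), np.float64(-0.025309604423910538), 0.105) slv (np.float64(0.505260689621802), np.float64(0.0053348075083858165), 0.104)
[0.2052 0.643  0.2265] [179.9983  -0.0007 -17.6936]
```

Look-alikes for the sleeve: the brown one on the drum (top 337,234 / side 292,230), the green tube (top 426,242 / side 348,328), the purple tube (top 224,247) and the blue spare (top 372,176). I choose the brown one on the drum. Nut and tip are the brass part at top (316,240) and side (274,200). The close crop confirms this, and the rays from both cameras agree within 1 mm at z = 172 mm.

```bash
python3 -m inch '[{"dz":-50,"fingers":32},{"dx":449,"dy":471,"dz":-50,"az":80,"fingers":32},{"dx":449,"dy":471,"dz":-50,"az":80,"fingers":32},{"dx":449,"dy":471,"dz":-50,"az":80,"fingers":32},{"dx":449,"dy":471,"dz":-50,"az":80,"fingers":32},{"dx":449,"dy":471,"dz":-50,"az":80,"fingers":32},{"dx":449,"dy":471,"dz":-50,"az":80,"fingers":32},{"dx":449,"dy":471,"dz":-50,"az":80,"fingers":32}]'; python3 - <<'E'
from plant import *
print(get_obs())
E
```

```text
{'clock': 1.0, 'joint_pos': array([ 8.88138078e+01,  2.05456957e+01,  6.79208745e-01,  2.08060975e-04,
       -7.01353136e+01, -1.65074803e+01]), 'qvel': array([-0.05310618,  0.07632222, -0.00632007, -0.00846043,  0.08523359,
       -0.02134198]), 'tau': array([-1.94838103e-04, -5.82388544e+01,  2.93293029e+01,  7.00269520e+00,
        1.22367265e-02, -2.00533486e-05]), 'tool_pos': array([0.20515678, 0.64302302, 0.22654848]), 'orientation': array([ 1.79998329e+02, -6.99238873e-04, -1.76936017e+01]), 'force': array([ 0.37937957, -0.67137158, -0.77031641]), 'moment': array([-0.07947394,  0.02700646, -0.00995215]), 'opening': 0.0876917659618181}$[0]: bad value
```

The first row was refused, so every row needs all the keys.

```bash
python3 -m inch '[{"ax":0,"ay":0,"az":0,"dx":0,"dy":0,"dz":-50,"fingers":32},{"ax":0,"ay":0,"az":80,"dx":449,"dy":471,"dz":-50,"fingers":32},{"ax":0,"ay":0,"az":80,"dx":449,"dy":471,"dz":-50,"fingers":32},{"ax":0,"ay":0,"az":80,"dx":449,"dy":471,"dz":-50,"fingers":32},{"ax":0,"ay":0,"az":80,"dx":449,"dy":471,"dz":-50,"fingers":32},{"ax":0,"ay":0,"az":80,"dx":449,"dy":471,"dz":-50,"fingers":32},{"ax":0,"ay":0,"az":80,"dx":449,"dy":471,"dz":-50,"fingers":32},{"ax":0,"ay":0,"az":80,"dx":449,"dy":471,"dz":-50,"fingers":32}]'; python3 - <<'E'
from plant import *
print(get_obs()['joint_pos'])
E
```

```text
clock: 2.0
tool_pos: [0.397, 0.2478, 0.2771]
orientation: [-180.0, 0.1, -93.2]
force: [2.0, 0.3, -0.3]
opening: 0.0319
[ 5.61739297e+01 -1.32659092e+00 -1.95751636e+01  7.58257715e-03
 -7.16794137e+01 -5.93899922e+01]
```

```bash
python3 -m inch '[{"ax":0,"ay":0,"az":80,"dx":184,"dy":-103,"dz":0,"fingers":32},{"ax":0,"ay":0,"az":80,"dx":184,"dy":-103,"dz":0,"fingers":32},{"ax":0,"ay":0,"az":80,"dx":184,"dy":-103,"dz":0,"fingers":32},{"ax":0,"ay":0,"az":80,"dx":184,"dy":-103,"dz":0,"fingers":32},{"ax":0,"ay":0,"az":80,"dx":184,"dy":-103,"dz":0,"fingers":32},{"ax":0,"ay":0,"az":80,"dx":184,"dy":-103,"dz":0,"fingers":32},{"ax":0,"ay":0,"az":80,"dx":184,"dy":-103,"dz":0,"fingers":32},{"ax":0,"ay":0,"az":80,"dx":184,"dy":-103,"dz":0,"fingers":32}]'; python3 - <<'E'
from plant import *
o=get_obs();print(o['joint_pos'],o['tool_pos'],o['orientation'])
E
```

```text
clock: 3.0
tool_pos: [0.4901, 0.0605, 0.2767]
orientation: [180.0, 0.0, -173.1]
force: [-0.3, 0.7, -0.0]
opening: 0.0323
[ 2.99000899e+01  1.40158638e+00 -1.68877890e+01 -2.08220054e-04
 -7.16931383e+01 -1.13047392e+02] [0.49005662 0.06054843 0.27669308] [ 1.79992972e+02  1.60131071e-02 -1.73147368e+02]
```

```bash
python3 -m inch '[{"ax":0,"ay":0,"az":0,"dx":0.6,"dy":-2.5,"dz":45,"fingers":32},{"ax":0,"ay":0,"az":0,"dx":0.6,"dy":-2.5,"dz":75,"fingers":32},{"ax":0,"ay":0,"az":0,"dx":0.6,"dy":-2.5,"dz":87,"fingers":32},{"ax":0,"ay":0,"az":0,"dx":0.6,"dy":-2.5,"dz":87,"fingers":32}]'; python3 - <<'E'
from plant import *
from h import *
s=snapshot("side");t=snapshot("top")
o=get_obs();print(o['tool_pos'],o['orientation'])
crop(s['image'],(275,200),100,75,8,'pics/s2.png');crop(t['image'],(315,240),100,75,8,'pics/t2.png')
E
```

```text
clock: 3.5
tool_pos: [0.4898, 0.058, 0.1896]
orientation: [-180.0, -0.0, -172.9]
force: [1.2, -0.0, 0.2]
opening: 0.0318
[0.49062432 0.05837897 0.19078746] [ 1.79987969e+02  9.93521464e-02 -1.72876669e+02]
pics/s2.png origin 225 162 scale 8
pics/t2.png origin 265 202 scale 8
```

View pics/s2.png

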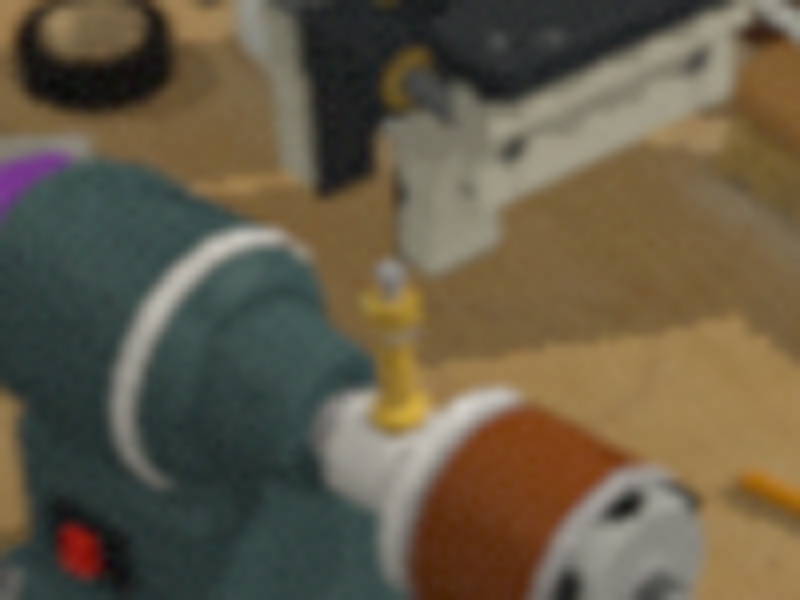

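View pics/t2.png

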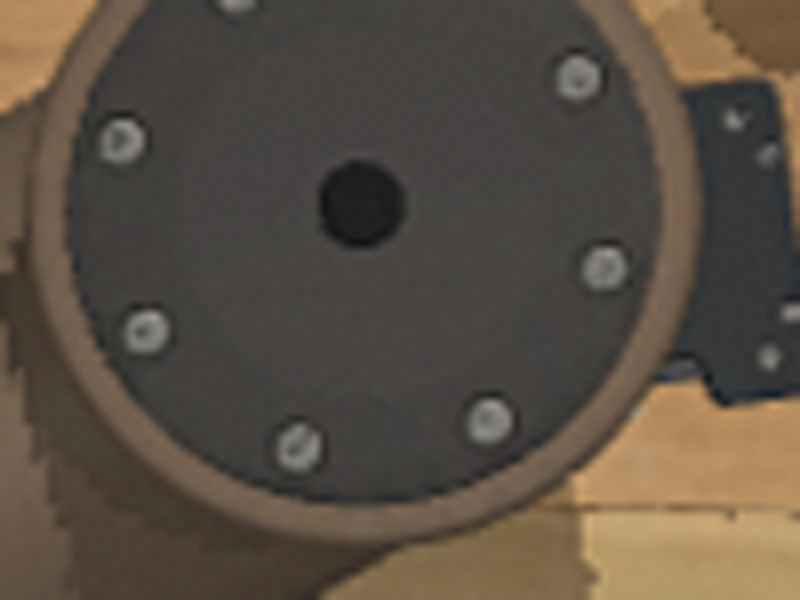

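The side view has the open jaws straddling the brass nut (crop 390,300), centred on it. Next I go down and close.

```bash
python3 -m inch '[{"ax":0,"ay":0,"az":0,"dx":0,"dy":0,"dz":25,"fingers":32},{"ax":0,"ay":0,"az":0,"dx":0,"dy":0,"dz":42,"fingers":32},{"ax":0,"ay":0,"az":0,"dx":0,"dy":0,"dz":42,"fingers":32},{"ax":0,"ay":0,"az":0,"dx":0,"dy":0,"dz":42,"fingers":10},{"ax":0,"ay":0,"az":0,"dx":0,"dy":0,"dz":42,"fingers":10},{"ax":0,"ay":0,"az":0,"dx":0,"dy":0,"dz":42,"fingers":10},{"ax":0,"ay":0,"az":0,"dx":0,"dy":0,"dz":42,"fingers":10}]'; python3 - <<'E'
from plant import *
from h import *
s=snapshot("side")
o=get_obs();print(o['tool_pos'],o['orientation'],o['force'],o['moment'],o['opening'])
crop(s['image'],(275,200),100,75,8,'pics/s3.png')
E
```

```text
clock: 4.47
tool_pos: [0.4904, 0.0592, 0.1485]
orientation: [179.9, 0.1, -172.9]
force: [-2.4, 5.3, 3.0]
opening: 0.0122
[0.49044104 0.0592783  0.14850879] [ 1.79894275e+02  1.24470338e-01 -1.72883261e+02] [-1.61222688  5.02045125  2.39343582] [ 1.97373737  0.54776602 -0.01605125] 0.012489136720524329
pics/s3.png origin 225 162 scale 8
```

View pics/s3.png

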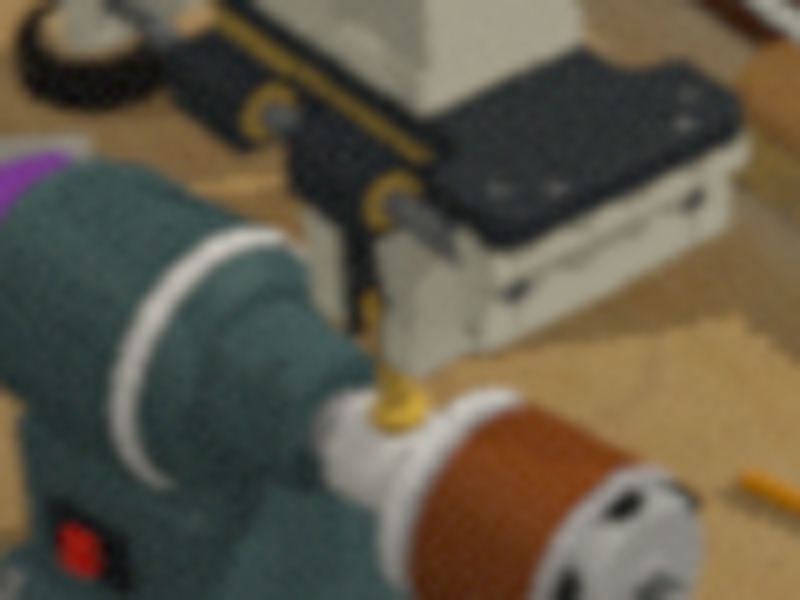

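```bash
python3 -m inch '[{"ax":0,"ay":0,"az":0,"dx":-0.2,"dy":1.5,"dz":0,"fingers":10},{"ax":0,"ay":0,"az":0,"dx":-0.2,"dy":1.5,"dz":0,"fingers":10},{"ax":0,"ay":0,"az":-8,"dx":-0.2,"dy":1.5,"dz":-0.1,"fingers":10},{"ax":0,"ay":0,"az":-16,"dx":-0.2,"dy":1.5,"dz":-0.3,"fingers":10},{"ax":0,"ay":0,"az":-24,"dx":-0.2,"dy":1.5,"dz":-0.4,"fingers":10},{"ax":0,"ay":0,"az":-30,"dx":-0.2,"dy":1.5,"dz":-0.5,"fingers":10}]'; python3 - <<'E'
from plant import *
from h import *
s=snapshot("side")
o=get_obs();print(o['tool_pos'],o['orientation'],o['force'],o['moment'],o['opening'],o['joint_pos'])
crop(s['image'],(275,200),100,75,8,'pics/s4.png')
E
```

```text
clock: 5.28
tool_pos: [0.4902, 0.0598, 0.1485]
orientation: [-180.0, 0.1, -142.7]
force: [-0.0, 0.3, 2.3]
opening: 0.0123
[0.49021758 0.05975431 0.14849688] [-1.79985326e+02  5.82652407e-02 -1.42410729e+02] [-0.36067444  0.60212268  2.87796465] [ 0.45767042 -0.03485502 -0.00892673] 0.012474497579659913 [ 2.98089697e+01  7.35609882e+00 -2.81012986e+01  8.17224641e-03
 -5.44828874e+01 -8.22244499e+01]
pics/s4.png origin 225 162 scale 8
```

View pics/s4.png

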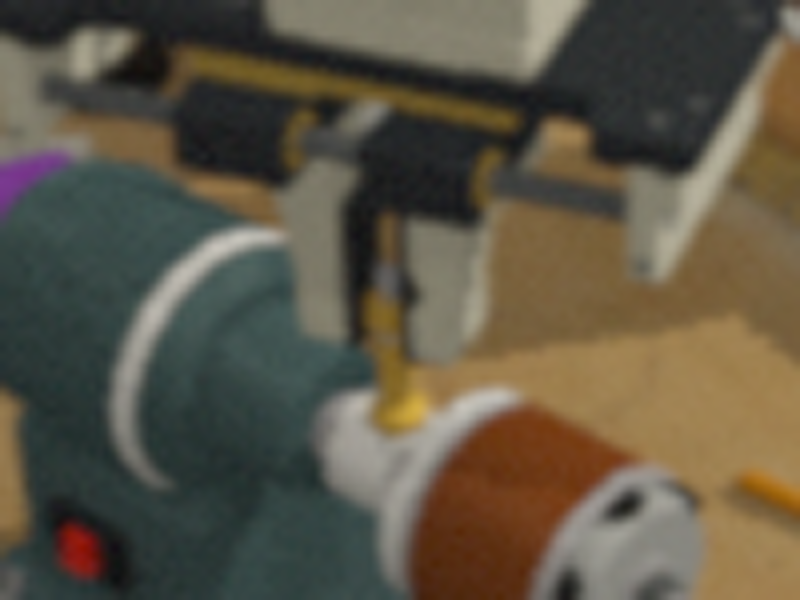

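```bash
python3 -m inch '[{"ax":0,"ay":0,"az":-10,"dx":0,"dy":0,"dz":-0.2,"fingers":10},{"ax":0,"ay":0,"az":-20,"dx":0,"dy":0,"dz":-0.35,"fingers":10},{"ax":0,"ay":0,"az":-30,"dx":0,"dy":0,"dz":-0.5,"fingers":10},{"ax":0,"ay":0,"az":-40,"dx":0,"dy":0,"dz":-0.7,"fingers":10},{"ax":0,"ay":0,"az":-50,"dx":0,"dy":0,"dz":-0.9,"fingers":10},{"ax":0,"ay":0,"az":-60,"dx":0,"dy":0,"dz":-1.05,"fingers":10},{"ax":0,"ay":0,"az":-70,"dx":0,"dy":0,"dz":-1.2,"fingers":10},{"ax":0,"ay":0,"az":-80,"dx":0,"dy":0,"dz":-1.4,"fingers":10}]'; python3 - <<'E'
from plant import *
from h import *
s=snapshot("side")
o=get_obs();print(o['tool_pos'],o['orientation'],o['force'],o['moment'],o['opening'],o['joint_pos'])
crop(s['image'],(275,200),100,75,8,'pics/s5.png')
E
```

```text
clock: 6.32
tool_pos: [0.4896, 0.0598, 0.1493]
orientation: [180.0, 0.0, -62.7]
force: [-0.4, 1.5, 2.3]
opening: 0.0125
[0.48967873 0.05980916 0.149381  ] [ 1.79999202e+02  2.54688376e-02 -6.21913666e+01] [-0.87162665  2.0775008   0.49472852] [ 0.7641258   0.45946664 -0.00661401] 0.012383893088488357 [ 2.98220040e+01  7.29285419e+00 -2.80270118e+01 -3.12293533e-02
 -5.46800410e+01 -1.99531545e+00]
pics/s5.png origin 225 162 scale 8
```

View pics/s5.png

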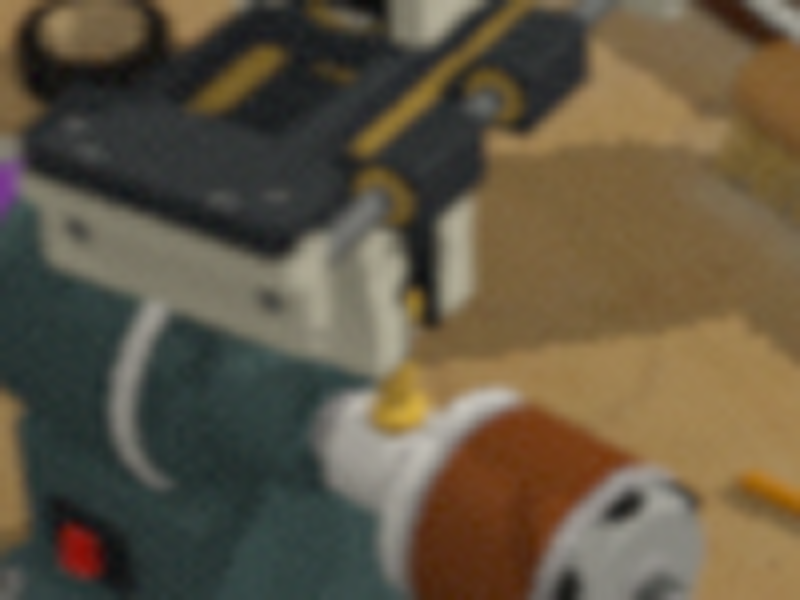

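```bash
python3 -m inch '[{"ax":0,"ay":0,"az":-10,"dx":0,"dy":0,"dz":-0.3,"fingers":10},{"ax":0,"ay":0,"az":-20,"dx":0,"dy":0,"dz":-0.5,"fingers":10},{"ax":0,"ay":0,"az":-30,"dx":0,"dy":0,"dz":-0.7,"fingers":10},{"ax":0,"ay":0,"az":-40,"dx":0,"dy":0,"dz":-0.9,"fingers":10},{"ax":0,"ay":0,"az":-50,"dx":0,"dy":0,"dz":-1.1,"fingers":10},{"ax":0,"ay":0,"az":-60,"dx":0,"dy":0,"dz":-1.3,"fingers":10},{"ax":0,"ay":0,"az":-70,"dx":0,"dy":0,"dz":-1.5,"fingers":10},{"ax":0,"ay":0,"az":-80,"dx":0,"dy":0,"dz":-1.7,"fingers":10}]'; python3 - <<'E'
from plant import *
o=get_obs();print(o['tool_pos'],o['orientation'],o['force'],o['moment'],o['opening'],o['joint_pos'])
E
```

```text
clock: 7.38
tool_pos: [0.4894, 0.0594, 0.151]
orientation: [180.0, 0.0, 17.2]
force: [-1.4, 0.0, 1.8]
opening: 0.0125
[0.48943438 0.05935922 0.15098691] [1.79995361e+02 4.74852390e-02 1.71613017e+01] [-1.36787988  0.00832356  1.78484316] [-0.04807418  0.31241699 -0.02572433] 0.012544233625940383 [ 2.98044185e+01  7.18735040e+00 -2.79206553e+01 -7.16758810e-03
 -5.49393437e+01  7.73610049e+01]
```

```bash
python3 -m inch '[{"ax":0,"ay":0,"az":-10,"dx":0,"dy":0,"dz":-0.2,"fingers":10},{"ax":0,"ay":0,"az":-20,"dx":0,"dy":0,"dz":-0.4,"fingers":10},{"ax":0,"ay":0,"az":-30,"dx":0,"dy":0,"dz":-0.5,"fingers":10},{"ax":0,"ay":0,"az":-40,"dx":0,"dy":0,"dz":-0.7,"fingers":10},{"ax":0,"ay":0,"az":-50,"dx":0,"dy":0,"dz":-0.8,"fingers":10},{"ax":0,"ay":0,"az":-60,"dx":0,"dy":0,"dz":-0.8,"fingers":10}]'; python3 - <<'E'
from plant import *
from h import *
s=snapshot("side")
o=get_obs();print(o['tool_pos'],o['orientation'],o['force'],o['moment'],o['opening'],o['joint_pos'])
crop(s['image'],(275,200),100,75,8,'pics/s6.png')
E
```

```text
clock: 8.12
tool_pos: [0.4897, 0.0592, 0.1519]
orientation: [-180.0, 0.0, 77.2]
force: [-0.2, -0.4, 1.1]
opening: 0.0123
[0.489768   0.05921081 0.15191075] [-1.79994110e+02  3.49735428e-02  7.76623362e+01] [-0.162962   -1.21780351  1.72699226] [-0.49016758 -0.2282564   0.02059652] 0.012335100699927036 [ 2.97904433e+01  7.14198596e+00 -2.78495823e+01  2.68294609e-02
 -5.50362629e+01  1.37856511e+02]
pics/s6.png origin 225 162 scale 8
```

View pics/s6.png

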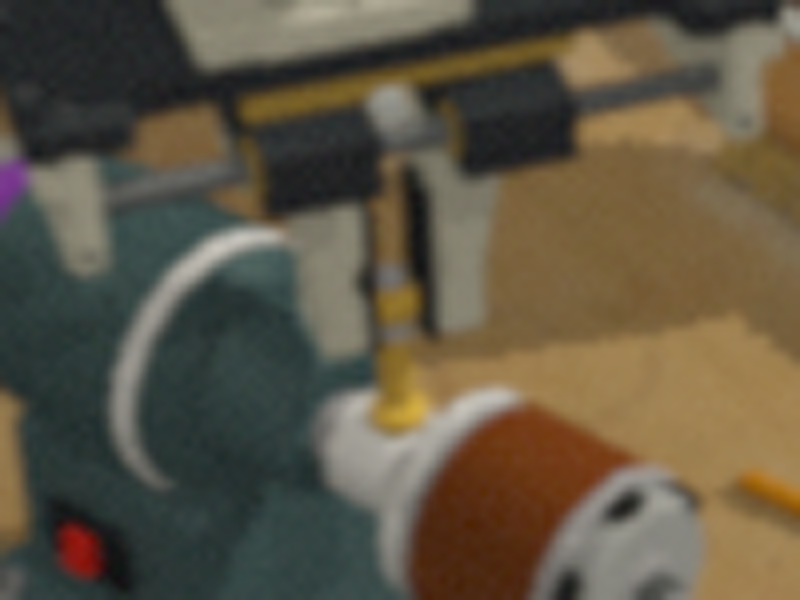

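```bash
python3 -m inch '[{"ax":0,"ay":0,"az":0,"dx":0,"dy":0,"dz":0,"fingers":40},{"ax":0,"ay":0,"az":0,"dx":0,"dy":0,"dz":0,"fingers":40},{"ax":0,"ay":0,"az":0,"dx":0,"dy":0,"dz":0,"fingers":40},{"ax":0,"ay":0,"az":0,"dx":0,"dy":0,"dz":-30,"fingers":40},{"ax":0,"ay":0,"az":0,"dx":0,"dy":0,"dz":-50,"fingers":40},{"ax":0,"ay":0,"az":0,"dx":0,"dy":0,"dz":-50,"fingers":40}]'; python3 - <<'E'
from plant import *
from h import *
s=snapshot("side")
o=get_obs();print(o['tool_pos'],o['orientation'],o['force'],o['moment'],o['opening'])
crop(s['image'],(275,200),50,38,16,'pics/s7.png')
import cv2
a=cv2.imread('pics/side0.png')[:,:,::-1]; crop(a,(275,200),50,38,16,'pics/s0c.png')
E
```

```text
clock: 8.93
tool_pos: [0.4907, 0.06, 0.2034]
orientation: [179.9, -0.1, 77.0]
force: [0.7, 0.4, -0.6]
opening: 0.04
[0.48993953 0.05980283 0.20225084] [ 1.79959180e+02 -5.38838972e-02  7.70400494e+01] [ 0.19848597 -0.40353917 -1.5520889 ] [-0.08457242 -0.04783587  0.03530746] 0.04010929450526166
pics/s7.png origin 250 181 scale 16
pics/s0c.png origin 250 181 scale 16
```

View pics/s7.png

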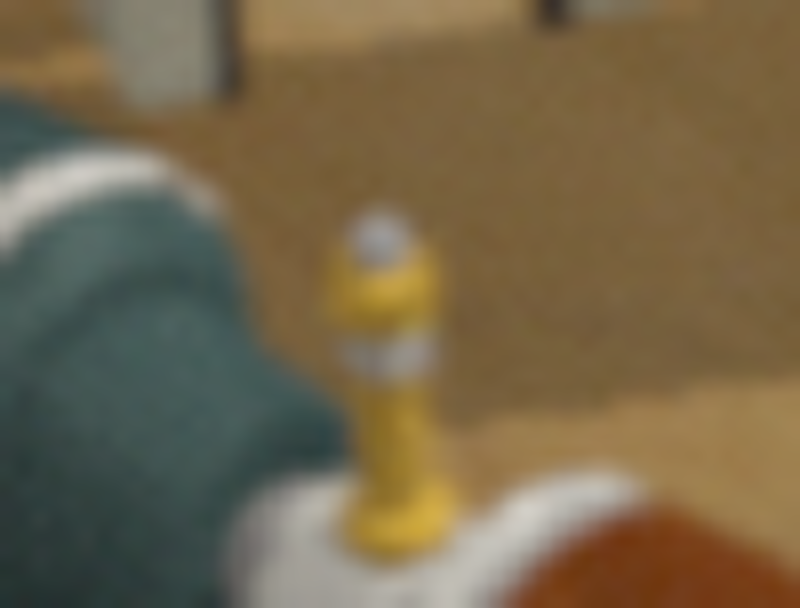

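View pics/s0c.png

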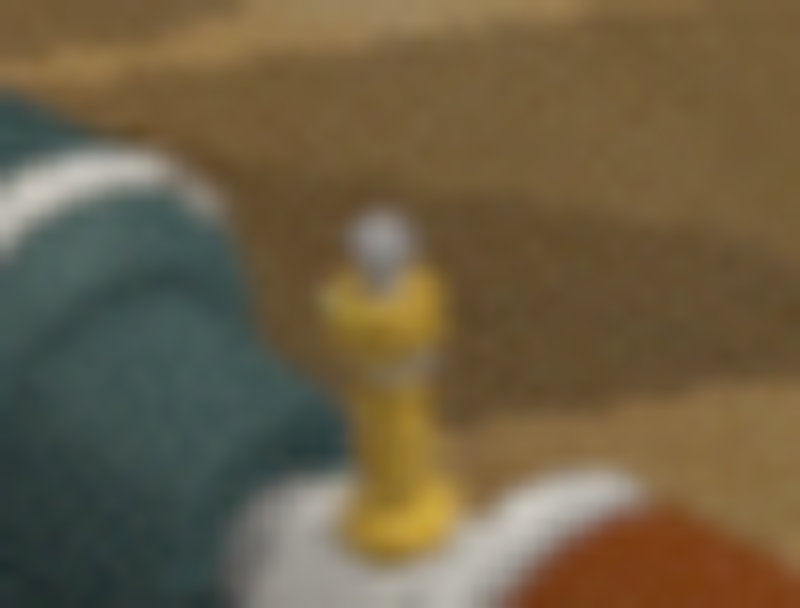

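```bash
python3 - <<'E'
from plant import *
from h import *
import cv2
S=[snapshot("side") for _ in range(3)]
im=np.mean([x['image'].astype(float) for x in S],0); s=S[0]
a=cv2.imread('pics/side0.png')[:,:,::-1].astype(float)
print('px per mm',(proj(s,(.4898,.059,.162))-proj(s,(.4898,.059,.157)))/5, proj(s,[(.4898,.059,z) for z in(.1525,.157,.1615,.172)]))
# yellowness column profile: R-B averaged over columns 270..277
for n,i in (('0',a),('now',im)):
    y=(i[:,:,0]-i[:,:,2])[188:222,272:277].mean(1); print(n,y.round().astype(int))
big=cv2.resize(im.astype(np.uint8)[185:215,255:295],None,fx=20,fy=20,interpolation=cv2.INTER_NEAREST)
b2=cv2.resize(a.astype(np.uint8)[185:215,255:295],None,fx=20,fy=20,interpolation=cv2.INTER_NEAREST)
cv2.imwrite('pics/cmp.png',cv2.resize(np.hstack([b2,big]),(800,300))[:,:,::-1])
# patch match
A=cv2.resize(a[180:225,255:295].astype(np.float32),None,fx=10,fy=10,interpolation=cv2.INTER_CUBIC)
B=cv2.resize(im[180:225,255:295].astype(np.float32),None,fx=10,fy=10,interpolation=cv2.INTER_CUBIC)
YA=A[:,:,0]-A[:,:,2];YB=B[:,:,0]-B[:,:,2]
E
```

```text
px per mm [[-0.02036977 -0.37330415]] [[273.96403449 202.20388467]
 [273.87287223 200.53457034]
 [273.78123481 198.85526017]
 [273.56554853 194.8975394 ]]
0 [ 59  59  58  58  55  49  34  20  19  34  60  85 109 104  87  62  54  76
  89  90  89  88  87  92 106 120 120  80  31  13  12  11  11  10]
now [ 61  60  59  60  61  59  42  28  34  62 109 119 105  76  35  19  41  77
  92  94  93  91  91  96 109 124 123  82  32  14  11  11  11  11]
```

View pics/cmp.png

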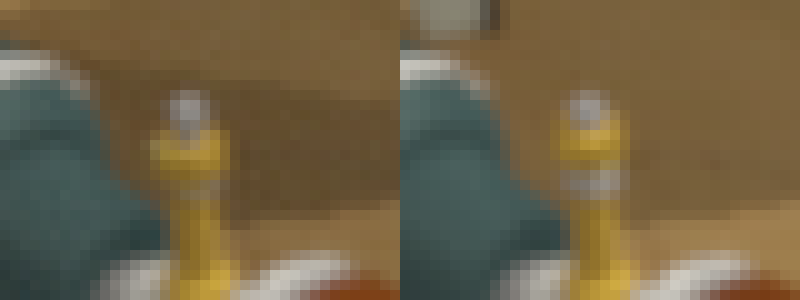

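The profile shift of 1.5 px is about 4.0 mm of climb, which fits the stop. A short extra twist makes sure of it.

```bash
python3 -m inch '[{"ax":0,"ay":0,"az":0,"dx":0,"dy":0,"dz":30,"fingers":30},{"ax":0,"ay":0,"az":0,"dx":0,"dy":0,"dz":49,"fingers":30},{"ax":0,"ay":0,"az":0,"dx":0,"dy":0,"dz":49,"fingers":10},{"ax":0,"ay":0,"az":0,"dx":0,"dy":0,"dz":49,"fingers":10},{"ax":0,"ay":0,"az":0,"dx":0,"dy":0,"dz":49,"fingers":10},{"ax":0,"ay":0,"az":-10,"dx":0,"dy":0,"dz":48.9,"fingers":10},{"ax":0,"ay":0,"az":-20,"dx":0,"dy":0,"dz":48.8,"fingers":10},{"ax":0,"ay":0,"az":-28,"dx":0,"dy":0,"dz":48.7,"fingers":10}]'; python3 - <<'E'
from plant import *
o=get_obs();print(o['tool_pos'],o['orientation'],o['force'],o['moment'],o['opening'])
E
python3 -m inch '[{"ax":0,"ay":0,"az":0,"dx":0,"dy":0,"dz":0,"fingers":40},{"ax":0,"ay":0,"az":0,"dx":0,"dy":0,"dz":0,"fingers":40},{"ax":0,"ay":0,"az":0,"dx":0,"dy":0,"dz":0,"fingers":40},{"ax":0,"ay":0,"az":0,"dx":0,"dy":0,"dz":-30,"fingers":40},{"ax":0,"ay":0,"az":0,"dx":0,"dy":0,"dz":-40,"fingers":0},{"ax":0,"ay":0,"az":0,"dx":0,"dy":0,"dz":-40,"fingers":0},{"ax":0,"ay":0,"az":0,"dx":0,"dy":0,"dz":-40,"fingers":0},{"ax":0,"ay":0,"az":0,"dx":0,"dy":0,"dz":-40,"fingers":0}]'
python3 - <<'E'
from plant import *
from h import *
s=snapshot("side")
o=get_obs();print(o['tool_pos'],o['orientation'],o['force'],o['opening'])
i=s['image'].astype(float); print((i[:,:,0]-i[:,:,2])[188:222,272:277].mean(1).round().astype(int))
crop(s['image'],(275,200),100,75,8,'pics/s8.png')
E
```

```text
clock: 10.12
tool_pos: [0.4898, 0.0597, 0.1537]
orientation: [180.0, -0.0, 105.4]
force: [-0.3, -0.3, -1.4]
opening: 0.0122
[0.48980925 0.0597414  0.15370466] [ 1.79965167e+02 -2.38293165e-02  1.05385099e+02] [-0.29893511 -0.30153634 -1.41233862] [ 0.09165505  0.1198541  -0.00756563] 0.012153333319062912
clock: 11.12
tool_pos: [0.4894, 0.0594, 0.1924]
orientation: [-179.9, 0.0, 105.1]
force: [0.2, 0.4, -0.9]
opening: 0.0054
[0.48949078 0.05946242 0.19255941] [-1.79931232e+02  1.07774226e-02  1.05094489e+02] [ 0.7981035  -0.43149923 -0.36604686] 0.002872476056743309
[ 31  35  41  53  60  59  42  28  34  65 112 118 100  72  30  18  41  76
  92  94  93  91  90  96 108 124 123  81  31  14  11  12  11  10]
pics/s8.png origin 225 162 scale 8
```

View pics/s8.png

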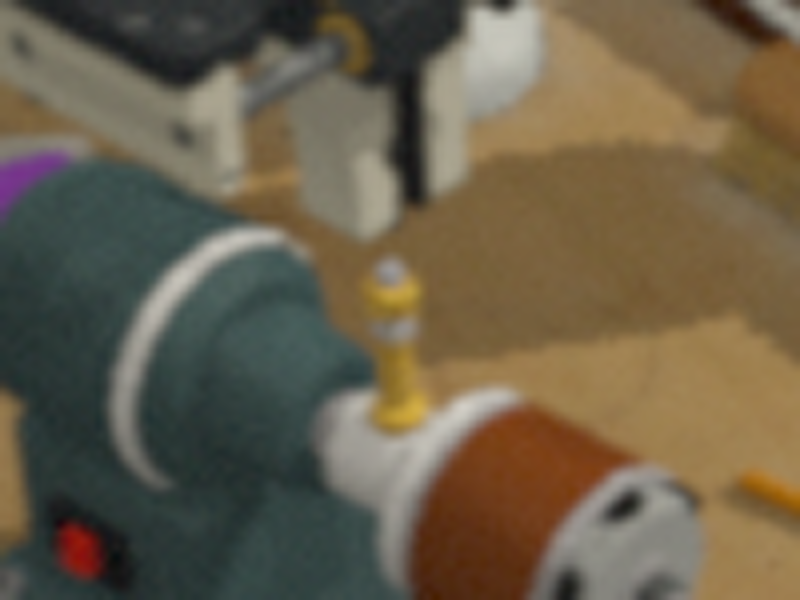

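The profile is unchanged, so the nut was already at its stop. It is now let go and the pin is up. Next I press the tip with shut fingers.

```bash
python3 -m inch '[{"ax":0,"ay":0,"az":0,"dx":0,"dy":0,"dz":0,"fingers":0},{"ax":0,"ay":0,"az":0,"dx":0,"dy":0,"dz":15,"fingers":0},{"ax":0,"ay":0,"az":0,"dx":0,"dy":0,"dz":20,"fingers":0},{"ax":0,"ay":0,"az":0,"dx":0,"dy":0,"dz":23,"fingers":0},{"ax":0,"ay":0,"az":0,"dx":0,"dy":0,"dz":25,"fingers":0},{"ax":0,"ay":0,"az":0,"dx":0,"dy":0,"dz":26.5,"fingers":0},{"ax":0,"ay":0,"az":0,"dx":0,"dy":0,"dz":26.5,"fingers":0},{"ax":0,"ay":0,"az":0,"dx":0,"dy":0,"dz":26.5,"fingers":0}]'
python3 - <<'E'
from plant import *
from h import *
s=snapshot("side")
o=get_obs();print(o['tool_pos'],o['force'],o['opening'])
crop(s['image'],(285,210),100,75,8,'pics/s9.png')
E
```

```text
clock: 12.18
tool_pos: [0.4894, 0.0593, 0.1673]
orientation: [-180.0, 0.0, 105.1]
force: [-4.3, 0.2, 7.6]
opening: 0.0007
[0.48941801 0.05933154 0.16730966] [-3.69518335 -0.38226904  7.67798946] 0.00028563852200361444
pics/s9.png origin 235 172 scale 8
```

View pics/s9.png

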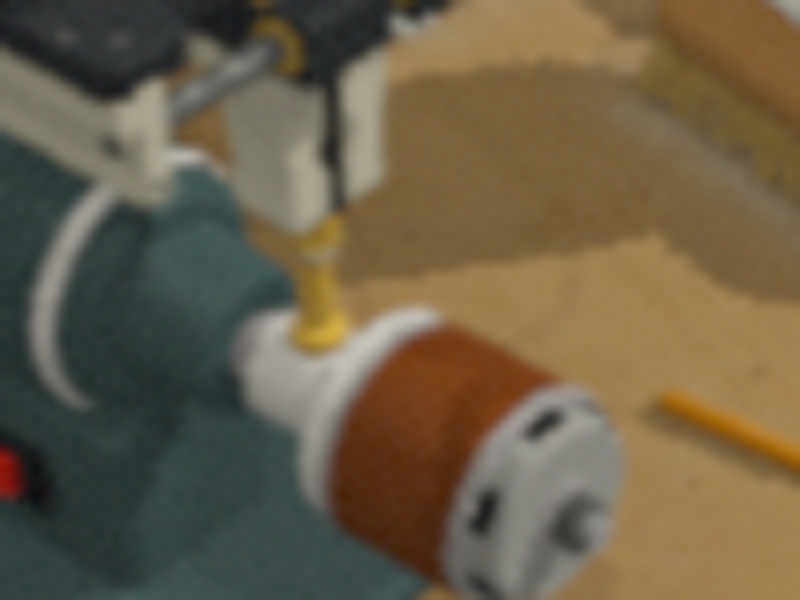

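```bash
python3 -m inch '[{"ax":0,"ay":0,"az":0,"dx":0,"dy":0,"dz":0.3,"fingers":0},{"ax":0,"ay":0,"az":0,"dx":0,"dy":0,"dz":0.3,"fingers":0},{"ax":0,"ay":0,"az":0,"dx":0,"dy":0,"dz":0.3,"fingers":0},{"ax":0,"ay":0,"az":0,"dx":0,"dy":0,"dz":0.3,"fingers":0},{"ax":0,"ay":0,"az":0,"dx":0,"dy":0,"dz":-30,"fingers":0},{"ax":0,"ay":0,"az":0,"dx":0,"dy":0,"dz":-60,"fingers":0},{"ax":0,"ay":0,"az":0,"dx":0,"dy":0,"dz":-60,"fingers":60}]'
python3 - <<'E'
from plant import *
from h import *
import cv2
s=snapshot("side")
o=get_obs();print(o['tool_pos'],o['orientation'],o['force'],o['opening'],o['joint_pos'])
a=cv2.imread('pics/side0.png')[:,:,::-1]
def c(i): return cv2.resize(i[185:255,260:320],None,fx=7,fy=7,interpolation=cv2.INTER_CUBIC)
cv2.imwrite('pics/cmp2.png',cv2.resize(np.hstack([c(a),c(s['image'])]),(800,467))[:,:,::-1])
E
```

```text
clock: 13.1
tool_pos: [0.4913, 0.0601, 0.2291]
orientation: [179.7, -0.0, 105.1]
force: [0.2, -0.4, -0.7]
opening: 0.0059
[0.49033851 0.05992872 0.22756348] [ 1.79870181e+02 -3.56176124e-02  1.05105198e+02] [-0.22110447  0.35507785 -0.41757815] 0.009302768525059795 [ 2.98136900e+01  3.16684694e+00 -2.15535176e+01 -1.64108075e-03
 -6.51450270e+01  1.65292156e+02]
```

View pics/cmp2.png

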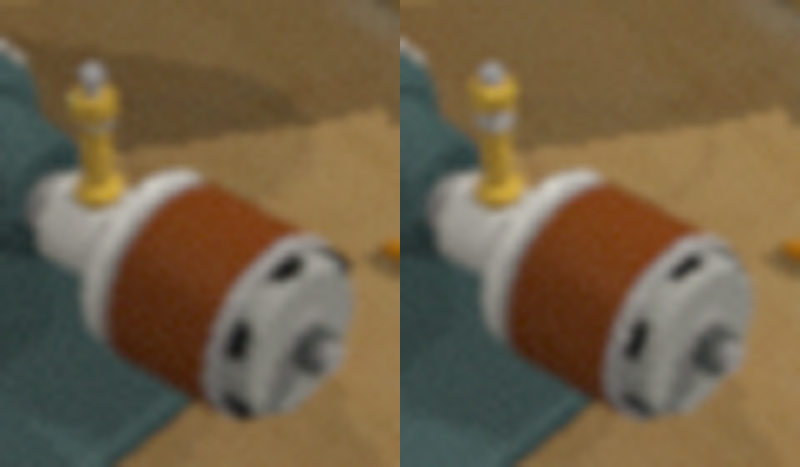

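```bash
python3 - <<'E'
from plant import *
from h import *
import cv2
t=snapshot("top")
i=cv2.imread('pics/top0.png')[:,:,::-1].astype(int)
r=[trace("sleeve_mid","top")]
for d in r[0][:3]: print(d['bbox'],d['score'])
m=((i[:,:,0]-i[:,:,2]>55)&(i[:,:,0]<170)&(i[:,:,1]<90)); m[:215]=0;m[255:]=0;m[:,:320]=0;m[:,:365][:,0:0]=0;m[:,360:]=0
ys,xs=np.nonzero(m);print(len(xs))
pts=np.array([onz(t,(x,y),.125)[:2] for x,y in zip(xs,ys)]);
print(cv2.minAreaRect((pts*1000).astype(np.float32)))
for z in(.104,.125,.136):
  print(z,np.array([onz(t,p,z)[:2] for p in ((326,223),(342.6,219),(350.6,243.6),(332.4,249.6))]))
a=onz(t,(316,240.2),.172);b=onz(t,(356,228.8),.105);print(a,b,np.degrees(np.arctan2((b-a)[0],-(b-a)[1])),np.linalg.norm((b-a)[:2]))
E
```

```text
[426.8, 242.9, 28.5, 23.9] 0.65
442
((505.91650390625, 8.175985336303711), (63.81342315673828, 39.930030822753906), 16.715484619140625)
0.104 [[ 0.53268276  0.03423519]
 [ 0.54181599 -0.00586363]
 [ 0.48259451 -0.0238921 ]
 [ 0.46885765  0.01984272]]
0.125 [[ 0.53121955  0.03439794]
 [ 0.54016038 -0.00485617]
 [ 0.48218644 -0.02250486]
 [ 0.46873896  0.02030865]]
0.136 [[ 0.5304531   0.03448319]
 [ 0.53929315 -0.00432846]
 [ 0.48197268 -0.02177821]
 [ 0.46867678  0.02055271]]
[0.48978172 0.0576197  0.172     ] [ 0.5177615  -0.03749717  0.105     ] 16.39188433132431 0.09914679710914127
```

```bash
python3 -m inch '[{"ax":0,"ay":0,"az":85,"dx":-60,"dy":1,"dz":0,"fingers":87},{"ax":0,"ay":0,"az":85,"dx":-60,"dy":1,"dz":0,"fingers":87},{"ax":0,"ay":0,"az":85,"dx":-60,"dy":1,"dz":0,"fingers":87},{"ax":0,"ay":0,"az":85,"dx":-60,"dy":1,"dz":0,"fingers":87},{"ax":0,"ay":0,"az":85,"dx":-60,"dy":1,"dz":0,"fingers":87},{"ax":0,"ay":0,"az":85,"dx":-60,"dy":1,"dz":0,"fingers":87},{"ax":0,"ay":0,"az":85,"dx":-60,"dy":1,"dz":0,"fingers":87},{"ax":0,"ay":0,"az":85,"dx":-60,"dy":1,"dz":0,"fingers":87}]' && python3 -m inch '[{"ax":0,"ay":0,"az":80,"dx":0,"dy":0,"dz":0,"fingers":87},{"ax":0,"ay":0,"az":80,"dx":0,"dy":0,"dz":0,"fingers":87},{"ax":0,"ay":0,"az":80,"dx":0,"dy":0,"dz":0,"fingers":87},{"ax":0,"ay":0,"az":80,"dx":0,"dy":0,"dz":0,"fingers":87},{"ax":0,"ay":0,"az":80,"dx":0,"dy":0,"dz":0,"fingers":87},{"ax":0,"ay":0,"az":80,"dx":0,"dy":0,"dz":0,"fingers":87},{"ax":0,"ay":0,"az":80,"dx":0,"dy":0,"dz":0,"fingers":87},{"ax":0,"ay":0,"az":80,"dx":0,"dy":0,"dz":0,"fingers":87}]'
python3 - <<'E'
from plant import *
o=get_obs();print(o['tool_pos'],o['orientation'],o['joint_pos'])
E
```

```text
clock: 14.25
tool_pos: [0.5059, 0.0018, 0.2255]
orientation: [-180.0, 0.1, 19.8]
force: [0.1, -0.3, -0.9]
opening: 0.0864
clock: 15.25
tool_pos: [0.5059, 0.0018, 0.2256]
orientation: [179.9, 0.0, -60.1]
force: [-0.1, -0.4, -0.8]
opening: 0.0868
[0.50589345 0.00180298 0.22555763] [ 1.79887081e+02  2.60709296e-02 -6.01419641e+01] [ 2.24747665e+01  4.60135458e+00 -2.02486551e+01 -1.24898308e-02
 -6.52653238e+01  7.38853242e+00]
```

```bash
python3 -m inch '[{"ax":0,"ay":0,"az":10,"dx":0.7,"dy":-0.6,"dz":20,"fingers":87},{"ax":0,"ay":0,"az":13.3,"dx":0.7,"dy":-0.6,"dz":60,"fingers":87},{"ax":0,"ay":0,"az":13.3,"dx":0.7,"dy":-0.6,"dz":80,"fingers":87},{"ax":0,"ay":0,"az":13.3,"dx":0.7,"dy":-0.6,"dz":80,"fingers":87}]'
python3 - <<'E'
from plant import *
from h import *
s=snapshot("side");t=snapshot("top")
o=get_obs();print(o['tool_pos'],o['orientation'],o['joint_pos'])
crop(s['image'],(285,210),130,95,6,'pics/s10.png');crop(t['image'],(335,235),130,95,6,'pics/t10.png')
E
```

```text
clock: 15.75
tool_pos: [0.5057, 0.0011, 0.1445]
orientation: [179.7, -0.0, -73.2]
force: [0.6, -0.3, -0.9]
opening: 0.0871
[0.50745133 0.00158721 0.14688093] [ 1.79969487e+02 -2.08342732e-02 -7.31749840e+01] [ 2.24012213e+01  8.79431570e+00 -2.65920676e+01  2.17887959e-02
 -5.46460114e+01 -5.58882345e+00]
pics/s10.png origin 220 162 scale 6
pics/t10.png origin 270 187 scale 6
```

View pics/s10.png

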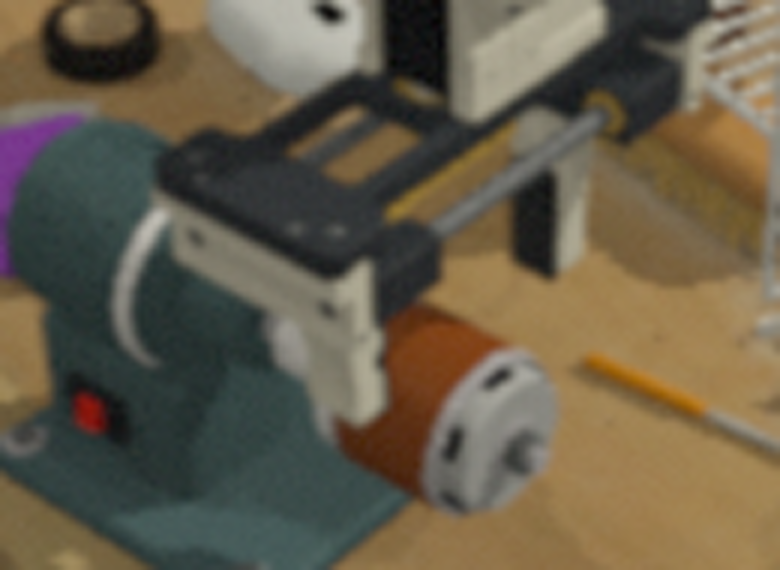

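View pics/t10.png

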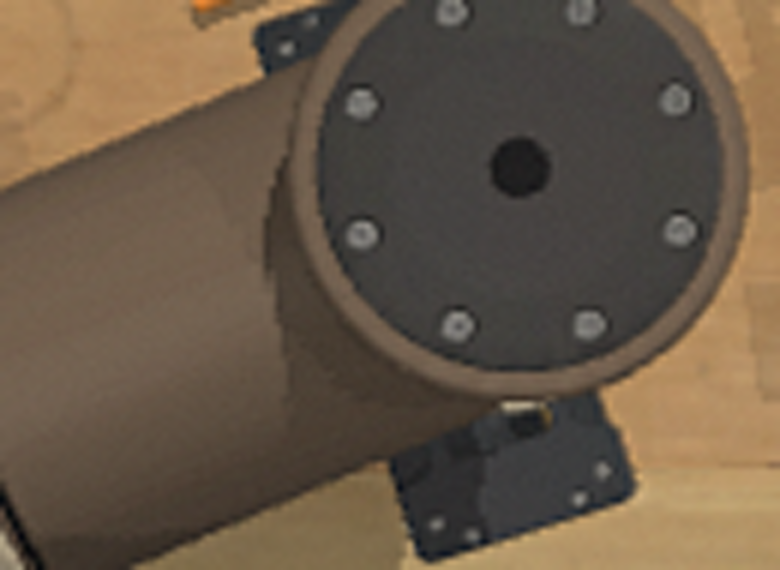

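```bash
python3 - <<'E'
from plant import *
from h import *
import cv2
s=snapshot("side");t=snapshot("top")
o=get_obs();p=o['tool_pos'];R=Rn.from_euler('xyz',o['orientation'],degrees=True).as_matrix()
def W(q): return p+R@np.array(q)
for nm,c,cc,x0,y0,f in(('s',s,(285,210),220,162,6),('t',t,(335,235),270,187,6)):
    im=cv2.resize(c['image'][y0:y0+95,x0:x0+130],None,fx=f,fy=f,interpolation=cv2.INTER_CUBIC)[:,:,::-1].copy()
    for z,col in((-.066,(0,0,255)),):
        q=proj(c,[W((a,b,z)) for a,b in((-.039,-.0965),(.039,-.0965),(.039,.0965),(-.039,.0965))])
        q=((q-[x0,y0])*f+f/2).astype(int); cv2.polylines(im,[q.reshape(-1,1,2)],True,col,2)
    for yy in (-.044,.044):
        q=proj(c,[W((a,yy,z)) for a,z in((-.0095,0),(.0095,0),(.0095,-.038),(-.0095,-.038))])
        q=((q-[x0,y0])*f+f/2).astype(int); cv2.polylines(im,[q.reshape(-1,1,2)],True,(0,255,0),2)
    q=(proj(c,[(.4897,.059,.172)])[0]-[x0,y0])*f+f/2; cv2.circle(im,tuple(q.astype(int)),5,(255,0,255),2)
    cv2.imwrite(f'pics/{nm}11.png',im)
E
```

```text
(no output)
```

View pics/s11.png

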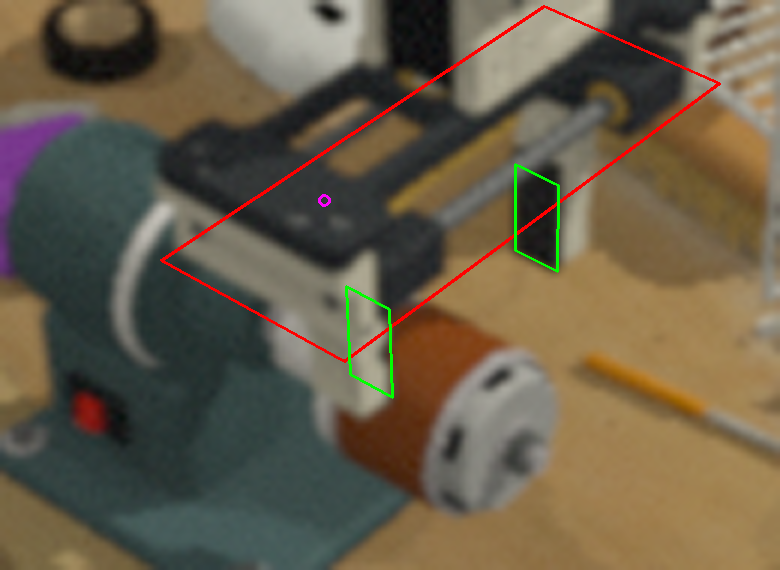

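View pics/t11.png

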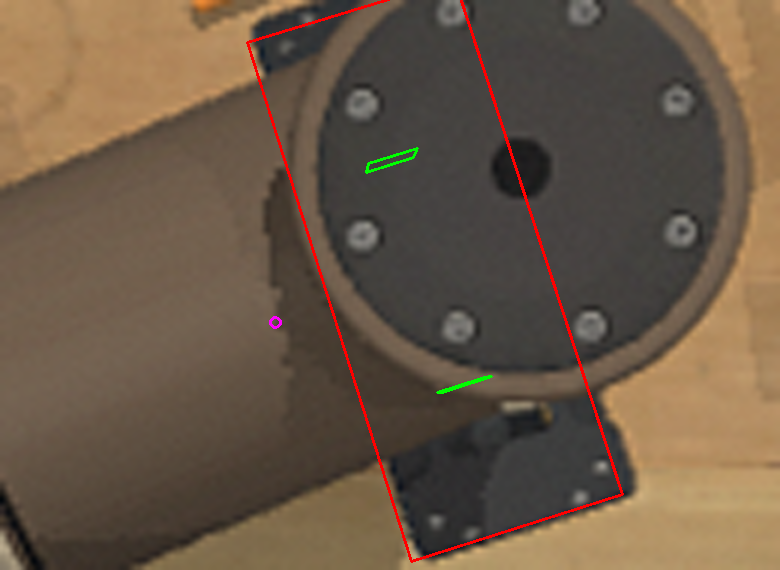

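The drawn gripper outline matches the picture, and the valve (crop 275,322) lies about 14 mm outside the body footprint. I go down and grip.

```bash
python3 -m inch '[{"ax":0,"ay":0,"az":0,"dx":0,"dy":0,"dz":30,"fingers":87},{"ax":0,"ay":0,"az":0,"dx":0,"dy":0,"dz":61,"fingers":87},{"ax":0,"ay":0,"az":0,"dx":0,"dy":0,"dz":61,"fingers":87},{"ax":0,"ay":0,"az":0,"dx":0,"dy":0,"dz":61,"fingers":60},{"ax":0,"ay":0,"az":0,"dx":0,"dy":0,"dz":61,"fingers":60},{"ax":0,"ay":0,"az":0,"dx":0,"dy":0,"dz":61,"fingers":60},{"ax":0,"ay":0,"az":0,"dx":0,"dy":0,"dz":61,"fingers":60},{"ax":0,"ay":0,"az":0,"dx":0,"dy":0,"dz":61,"fingers":60}]'
python3 - <<'E'
from plant import *
from h import *
o=get_obs();print(o['tool_pos'],o['orientation'],o['force'],o['moment'],o['opening'])
R=Rn.from_euler('xyz',o['orientation'],degrees=True).as_matrix();print('tool force',R.T@o['force'])
E
```

```text
clock: 16.95
tool_pos: [0.5079, 0.0018, 0.0867]
orientation: [-179.9, -0.0, -73.2]
force: [-2.5, 0.6, 7.2]
opening: 0.0637
[0.5078719  0.00184965 0.08669262] [-1.79915035e+02 -5.41789889e-03 -7.31718088e+01] [-2.46246495  0.57030254  7.15264932] [0.34350712 0.57639446 0.00438538] 0.06365670613548924
tool force [-1.25809468  2.18130169 -7.15601087]
```

```bash
python3 -m inch '[{"ax":0,"ay":0,"az":0,"dx":0,"dy":0.5,"dz":-1.5,"fingers":60},{"ax":0,"ay":0,"az":0,"dx":0,"dy":0.5,"dz":-1.5,"fingers":60},{"ax":0,"ay":0,"az":0,"dx":4,"dy":0.5,"dz":-1.5,"fingers":60},{"ax":0,"ay":0,"az":0,"dx":9,"dy":0.5,"dz":-1.5,"fingers":60},{"ax":0,"ay":0,"az":0,"dx":12,"dy":0.5,"dz":-1.5,"fingers":60}]'
python3 - <<'E'
from plant import *
from h import *
o=get_obs();print(o['tool_pos'],o['orientation'],o['force'],o['moment'],o['opening'])
R=Rn.from_euler('xyz',o['orientation'],degrees=True).as_matrix();print('tool force',R.T@o['force'])
s=snapshot("side");crop(s['image'],(295,225),130,95,6,'pics/s12.png')
E
```

```text
clock: 17.58
tool_pos: [0.5103, -0.0104, 0.0871]
orientation: [180.0, -0.0, -73.2]
force: [-0.3, 0.5, -1.0]
opening: 0.0636
[ 0.5103091  -0.0104236   0.08712404] [ 1.79982625e+02 -1.29759558e-03 -7.32123439e+01] [-0.25589064  0.45097729 -1.00526201] [0.03686938 0.02907945 0.02195029] 0.0635942741089981
tool force [-0.50568795  0.11442641  1.0052853 ]
pics/s12.png origin 230 177 scale 6
```

View pics/s12.png

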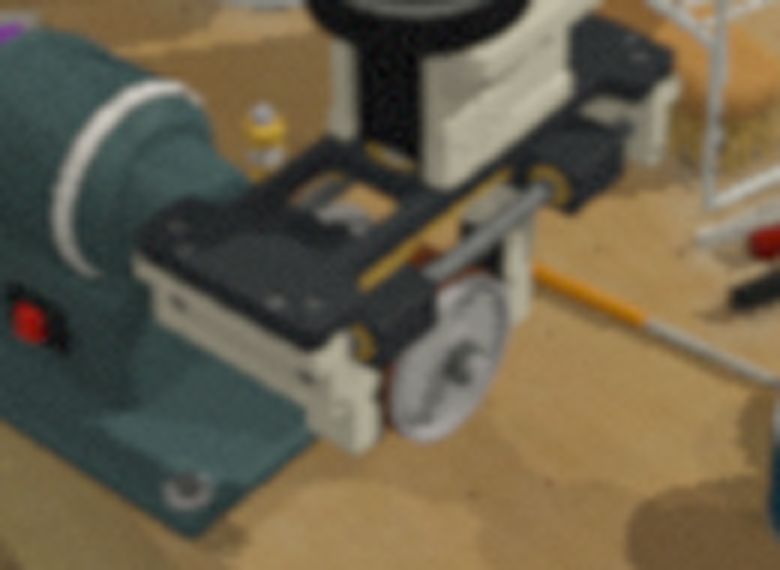

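The sleeve has slid with the gripper and its edge is now flush with the drum end. Force is near zero, so I keep sliding.

```bash
python3 -m inch '[{"ax":0,"ay":0,"az":0,"dx":10,"dy":0,"dz":0,"fingers":60},{"ax":0,"ay":0,"az":0,"dx":20,"dy":0,"dz":0,"fingers":60},{"ax":0,"ay":0,"az":0,"dx":32,"dy":0,"dz":0,"fingers":60},{"ax":0,"ay":0,"az":0,"dx":44,"dy":0,"dz":0,"fingers":60},{"ax":0,"ay":0,"az":0,"dx":56,"dy":0,"dz":0,"fingers":60},{"ax":0,"ay":0,"az":0,"dx":68,"dy":0,"dz":0,"fingers":60},{"ax":0,"ay":0,"az":0,"dx":80,"dy":0,"dz":0,"fingers":60},{"ax":0,"ay":0,"az":0,"dx":90,"dy":0,"dz":0,"fingers":60}]'
python3 - <<'E'
from plant import *
from h import *
o=get_obs();print(o['tool_pos'],o['orientation'],o['force'],o['moment'],o['opening'])
s=snapshot("side");crop(s['image'],(310,235),130,95,6,'pics/s13.png')
t=snapshot("top");crop(t['image'],(360,215),130,95,6,'pics/t13.png')
E
```

```text
clock: 18.62
tool_pos: [0.5365, -0.097, 0.0872]
orientation: [180.0, -0.0, -73.2]
force: [0.1, -0.5, -1.1]
opening: 0.0638
[ 0.53648723 -0.0969683   0.0872111 ] [ 1.79994601e+02 -4.56280212e-04 -7.32085012e+01] [ 0.08666686 -0.48229899 -1.0814466 ] [ 0.04693015 -0.03218226  0.00605692] 0.06382800797503826
pics/s13.png origin 245 187 scale 6
pics/t13.png origin 295 167 scale 6
```

View pics/s13.png

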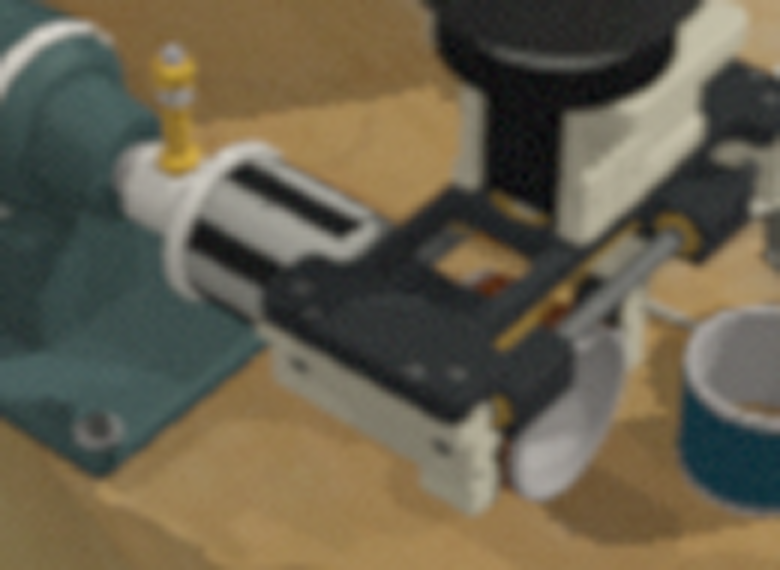

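View pics/t13.png

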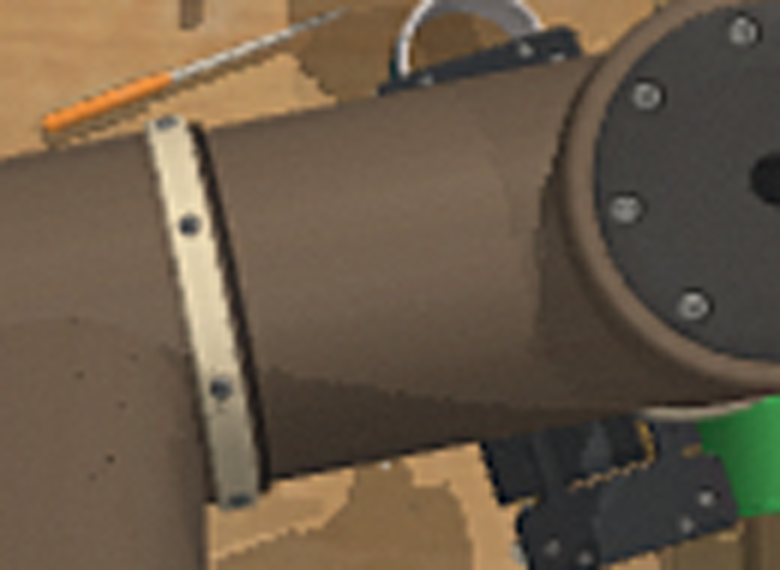

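The sleeve is fully off the drum and held level. The spare (crop 735,400) and the file are clear, so I lower it now.

```bash
python3 -m inch '[{"ax":0,"ay":0,"az":0,"dx":0,"dy":0,"dz":15,"fingers":60},{"ax":0,"ay":0,"az":0,"dx":0,"dy":0,"dz":30,"fingers":60},{"ax":0,"ay":0,"az":0,"dx":0,"dy":0,"dz":45,"fingers":60},{"ax":0,"ay":0,"az":0,"dx":0,"dy":0,"dz":58,"fingers":60},{"ax":0,"ay":0,"az":0,"dx":0,"dy":0,"dz":66,"fingers":60},{"ax":0,"ay":0,"az":0,"dx":0,"dy":0,"dz":70,"fingers":60},{"ax":0,"ay":0,"az":0,"dx":0,"dy":0,"dz":71,"fingers":60},{"ax":0,"ay":0,"az":0,"dx":0,"dy":0,"dz":71,"fingers":60}]'
python3 - <<'E'
from plant import *
from h import *
o=get_obs();print(o['tool_pos'],o['orientation'],o['force'],o['moment'],o['opening'])
s=snapshot("side");crop(s['image'],(310,255),130,95,6,'pics/s14.png')
E
```

```text
clock: 19.73
tool_pos: [0.5366, -0.0962, 0.0166]
orientation: [-180.0, -0.0, -73.2]
force: [-0.5, 0.7, -0.6]
opening: 0.0634
[ 0.5365718  -0.09616291  0.01659978] [-1.79964373e+02 -8.71388224e-03 -7.31912822e+01] [-0.45113707  0.73037417 -0.6376235 ] [ 0.02734745 -0.00940557  0.00320816] 0.06339392495344408
pics/s14.png origin 245 207 scale 6
```

View pics/s14.png

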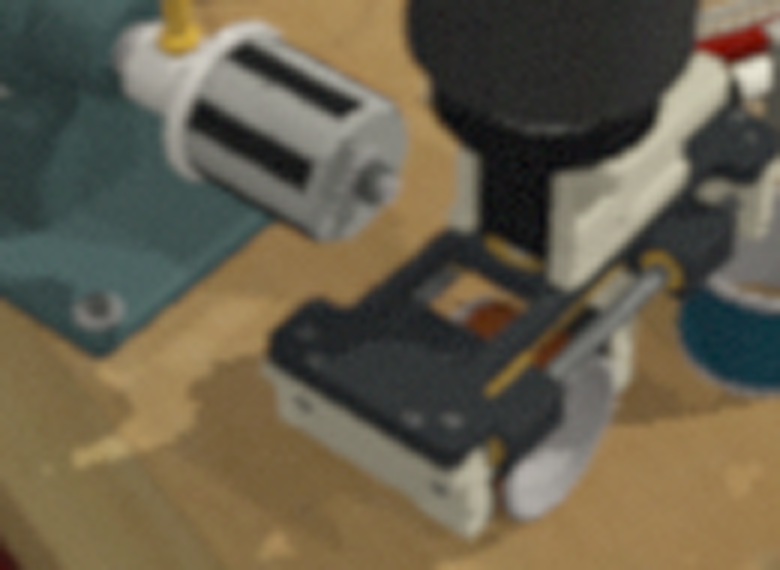

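```bash
python3 -m inch '[{"ax":0,"ay":0,"az":0,"dx":0,"dy":0,"dz":1,"fingers":60},{"ax":0,"ay":0,"az":0,"dx":0,"dy":0,"dz":2,"fingers":60},{"ax":0,"ay":0,"az":0,"dx":0,"dy":0,"dz":2.5,"fingers":60},{"ax":0,"ay":0,"az":0,"dx":0,"dy":0,"dz":2.5,"fingers":60}]'
```

```text
clock: 20.27
tool_pos: [0.5366, -0.0962, 0.0149]
orientation: [-180.0, -0.0, -73.2]
force: [-4.1, 1.5, 9.5]
opening: 0.0637
```

There is 9.5 N upward, so the sleeve is on the bench. I release and retreat straight up.

```bash
python3 -m inch '[{"ax":0,"ay":0,"az":0,"dx":0,"dy":0,"dz":-0.7,"fingers":66},{"ax":0,"ay":0,"az":0,"dx":0,"dy":0,"dz":-0.7,"fingers":80},{"ax":0,"ay":0,"az":0,"dx":0,"dy":0,"dz":-0.7,"fingers":87},{"ax":0,"ay":0,"az":0,"dx":0,"dy":0,"dz":-0.7,"fingers":87},{"ax":0,"ay":0,"az":0,"dx":0,"dy":0,"dz":-20,"fingers":87},{"ax":0,"ay":0,"az":0,"dx":0,"dy":0,"dz":-60,"fingers":87},{"ax":0,"ay":0,"az":0,"dx":0,"dy":0,"dz":-120,"fingers":87},{"ax":0,"ay":0,"az":0,"dx":0,"dy":0,"dz":-180,"fingers":87}]'
python3 - <<'E'
from plant import *
from h import *
o=get_obs();print(o['tool_pos'],o['orientation'],o['force'],o['opening'])
s=snapshot("side");crop(s['image'],(310,235),200,150,4,'pics/s15.png')
t=snapshot("top");
for n,c in(('side',s),('top',t)):
  for d in landmark_of("sleeve_mid",n)[:4]: print(n,d['position'],round(d['score'],2),onz(c,d['position'],.032))
  for k,z in(('spare_mid',.025),('file_mid',.004)):
    for d in landmark_of(k,n)[:2]: print(k,n,d['position'],round(d['score'],2),onz(c,d['position'],z))
E
```

```text
clock: 21.28
tool_pos: [0.5359, -0.0962, 0.1954]
orientation: [180.0, 0.0, -73.2]
force: [2.4, 0.6, -0.7]
opening: 0.087
[ 0.5358849  -0.09621755  0.19539697] [ 1.79962044e+02  2.38694708e-03 -7.31922659e+01] [ 2.3620858   0.56081272 -0.73572611] 0.08701179805614995
pics/s15.png origin 210 160 scale 4
side [327.3, 278.7] 0.73 [ 0.52368174 -0.09495107  0.032     ]
side [346.9, 328.9] 0.56 [ 0.47956829 -0.21846456  0.032     ]
side [224.4, 193.6] 0.43 [0.47409044 0.30244203 0.032     ]
spare_mid side [371.3, 253.9] 0.6 [ 0.65545262 -0.08534513  0.025     ]
file_mid side [342.9, 231.6] 0.43 [0.66402869 0.02986442 0.004     ]
top [224.7, 245.2] 0.62 [0.48393806 0.29472539 0.032     ]
top [425.2, 241.2] 0.53 [ 0.48779831 -0.21959277  0.032     ]
```

View pics/s15.png

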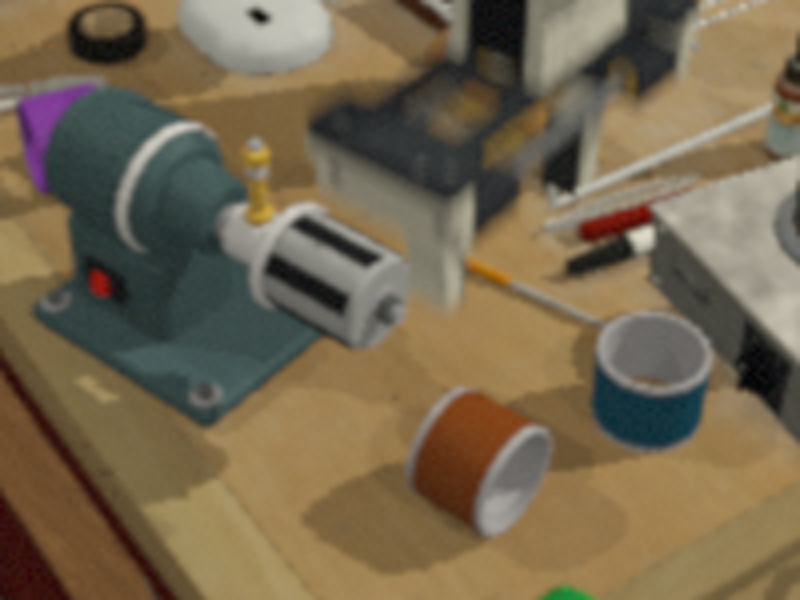

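The brown sleeve lies on its side (crop 480,462). The drum is bare with its pads sunk, the nut and pin are up, and the spare and file are where they were. I settle and hand in.

```bash
python3 -m inch '[{"ax":0,"ay":0,"az":0,"dx":0,"dy":0,"dz":0,"fingers":87},{"ax":0,"ay":0,"az":0,"dx":0,"dy":0,"dz":0,"fingers":87},{"ax":0,"ay":0,"az":0,"dx":0,"dy":0,"dz":0,"fingers":87}]'
python3 - <<'E'
from plant import *
from h import *
s=snapshot("side")
print([ (d['position'],round(d['score'],2)) for d in landmark_of("sleeve_mid","side")[:1]], get_obs()['force'])
print(close_job())
E
```

```text
clock: 22.05
tool_pos: [0.5363, -0.0962, 0.1935]
orientation: [180.0, 0.0, -73.2]
force: [0.3, 0.2, 0.6]
opening: 0.0875
[([327.7, 275.5], 0.75)] [ 0.31665788 -0.06054983  0.06820874]
the job is handed in; nothing more can be done
None
```

I carried out every step and handed the job in at about 22 s; no verdict was reported.

- **Lock nut:** I turned it 250°. It climbed about 4.0 mm in the image, and a further 28° twist moved it no higher, so it is at its stop. I let it go and the pin stayed up.
- **Air release:** I pressed the valve tip down about 4.7 mm at 7.6 N. The side picture then showed the pads sunk.
- **Sleeve:** I gripped it across its diameter, slid it about 100 mm off the free end with almost no force, and lowered it until the bench pushed back with 9.5 N. I then released it and lifted the gripper clear.

**Last checks:** the brown sleeve lies on its side on the bench. The nut and pin are up, the pads are sunk, and nothing is in contact with the gripper. In the side view the spare and the file stand where they were, to within about 7 mm of network scatter.

**What disagreed:**
- The jaws read about 12.3 mm on the 14 mm nut, which I did not explain.
- The nut stood about 1.5 mm from where the cameras had placed it; I corrected this from the grip force.
- In the last top picture the network found only the green and purple look-alikes. The arm probably hid the brown sleeve, so its final place rests on the side view alone.

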